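# Switch the extraction valve to the third slot

### The job

Switch the bench's air extraction over: with the fingertips, push the round-gripped lever of the valve with the H-shaped gate out of the left-hand leg, across the cross slot to the right, then forward (away from the robot) all the way into the third slot, right forward, and leave it there. Only push the lever, do not pinch it between the fingers, and leave the T-handled damper beside it and everything else on the bench as they are.

Things in the scene. Friction and masses are not known exactly. Their poses are not given: they have to be found in the camera images.
- valve_box: The extraction valve: white box, 170 mm (x) by 150 mm (y) by 94 mm tall, fixed to the bench, with an H-shaped gate in its aluminium top plate and four duct stubs on its far face. Origin: centre of its underside. Its +x is forward (away from the robot, towards the duct stubs), +y to the left as seen from the robot, z up; it is turned by up to 0.3 rad either way.
- gate (a point): Centre of the H gate, on the box's top face, 94 mm above its underside; axes as valve_box. Two legs along x, 16 mm wide, centred at y = +16 mm and y = -16 mm and open to x = +28 and -28 mm, joined at x = 0 by a cross slot 20 mm wide. Slots as on a gearstick: first left forward, second left back, third right forward, fourth right back. The lever's rod is 12 mm thick.
- selector_grip (a point): Middle of the lever's upright black round grip, 36 mm across; grip reaches 38 mm above and 40 mm below this point. The lever tilts about a pivot 10 mm above the underside of valve_box, below the gate's centre, 165 mm from this point, so upright this is 175 mm above the bench. It travels about 41 mm fore and aft, 35 mm to either side. Friction holds the lever where it is left; 2 to 4 N moves it.
- fore_aft (a joint): Lean of the lever forward (positive, towards valve_box +x) or back (negative), rad, -0.25 to 0.25; 0 is in line with the cross slot, where the play is about +-0.05 rad. 0.25 is the forward end of the first and third slots. Starts anywhere in this range. The grip's middle is 165 mm x sin(lean) forward of the gate's centre.
- across (a joint): Lean of the lever to the right (positive, towards valve_box -y) or left (negative), rad, -0.22 to 0.22. The left leg is at about -0.20, the right leg at about +0.20; it passes from one to the other only along the cross slot. Always starts in the left leg. The grip's middle is 165 mm x sin(lean) to the right.
- damper_box: The neighbouring damper: white box, 150 mm by 100 mm by 80 mm tall, fixed to the bench, with a single straight slot and a single duct stub. Not part of the job. It and valve_box swap places from one start to the next. Origin: centre of its underside.
- damper_bar (a point): Middle of the T-shaped bar (70 mm across, 22 mm thick, about 140 mm above the bench) of the damper's lever: leave it as it is.
- vial: Bystander, loose, leave it where it is: small capped jar, 28 mm across and 60 mm tall. Origin: centre of its underside.
- marker: Bystander, loose, leave it where it is: folded yellow plastic tent, 75 mm wide and about 80 mm tall. Origin: centre of its underside.
- loupe: Bystander, loose, leave it where it is: round black loupe, 52 mm across and 45 mm tall. Origin: centre of its underside.
- torch: Bystander, loose, leave it where it is: pocket torch lying down, about 155 mm long, 34 mm thick. Origin: on the bench about the middle of its length.
- reagent: Bystander, loose, leave it where it is: bottle, 60 mm across and 150 mm tall. Origin: centre of its underside.
- swab_jar: Bystander, loose, leave it where it is: jar with a steel lid, 76 mm across and 90 mm tall. Origin: centre of its underside.
- beaker: Bystander, loose, leave it where it is: open glass beaker, 70 mm across and 90 mm tall. Origin: centre of its underside.

How it is judged:
By the outcome, as a careful person would: the job done as asked, in the order asked, and still so for the second after the job is handed in, with the robot touching nothing.
It also fails if it takes over 64 s, if anything falls off the work surface, if the arm or the gripper's body presses on something with over 40 N, if the wrist force passes 120 N, or if a joint passes its speed limit or range.

### The arm

A 6-joint arm with a two-finger parallel gripper is mounted at the origin on the work surface. World frame = base frame: x ahead of the robot, y to its left, z up, the work surface at z = 0. Lengths are in mm, angles in rad, forces in N, time in s.
With the tool pointing down it reaches from about 350 to 775 mm from the base axis. Payload 5.5 kg.
Tool frame: the origin (TCP) lies at the very end of the fingers, on their centre line; the grasp point (between the pads) lies 19 mm behind it; z points along the fingers, y is the line along which they close (so a half turn about z gives the same grasp; the last joint's range is limited). The gripper opens to 85 mm and grips with 20 to 120 N. Pads are 22 mm wide; open, the fingers measure 114 mm over their backs; the gripper's body (76 mm by 85 mm) begins 54 mm behind the grasp point. The pads swing forward as they close: fully open they stand 13 mm farther back than shut.
Start: joints at [-1.372, 0.313, 0.046, 1.304, 0, 1.431], TCP at [191.102, -542.358, 231.323] pointing down, gripper open.
Joint ranges: [-2.76, 2.76], [-0.86, 1.69], [-1.03, 1.26], [-2.2, 2.34], [-1.47, 1.5], [-3.14, 3.14]. Speed limits (rad/s): [2.57, 2.57, 3.14, 3.14, 3.14, 3.14].

### API

Orientations are given as a unit quaternion [x, y, z, w].
In Python, from station import robot, optics gives the robot as it stands.
- The arm moves only by the tool drive_tool, never from a script. Its argument "increments" is a list of rows, each an object with "xyz": the shift along the tool's x, y, z in cm, a list of three; "angular": the turn, a rotation vector about the tool's x, y, z in rad, a list of three; "gripper": the closure in counts, from 0 (fully open) to 255 (shut). In form: [{"xyz": [tx, ty, tz], "angular": [ax, ay, az], "gripper": gripper}, ...]. A call has 1 to 5 rows; each row is the pose to reach, as a shift and turn from the pose commanded when the call began, along the tool's axes at that moment; what a row does not reach only later rows make up. A row lasts 1/10 s, in which the tool goes at most 50 mm and 8.59 degrees, less where a joint would pass 70% of its speed; a pose out of reach is approached as far as the arm can. A call with a gripper value outside its range is refused whole. The fingers move at their own pace and stop on an object; "newtons" is the grip in N (left out, the last holds). Time passes only in rows, so rows that repeat a pose let the fingers close. It gives the time, the measured TCP pose, the force and the opening at its end, in the units of the state.
- robot.observe(): the state, without advancing time (a new reading comes with each control period).
- optics.capture(name): name is "scene" or "top" or "wrist"; returns a dict with "image" (420x560x3 uint8, red, green, blue), "intrinsics" (3x3 intrinsics, pixels), "rvec" (rotation vector, rad) and "tvec" (3), from world to camera coordinates, as OpenCV has them; the wrist camera has in their place "T_tool_cam" (4x4, takes a point from camera to tool coordinates, whose origin is the TCP and whose axes are the flange's). Camera axes: x right, y down, z forward; pixel columns grow to the right and rows downward; lengths in mm; the calibration is good to about 2 mm. A picture is of the moment at which its call begins: read the wrist's pose just before it. There is no depth.
- robot.job_done(): hands the job in, once; it reports no verdict.
The state is a dict: "time_s": time; "joints": joint angles; "joint_vel": joint speeds; "tau": joint torques, N m; "tcp_pos": TCP position; "eef_rot": TCP orientation; "contact_force": force on the tool from outside, world axes, zero at the start; "ft_torque": the same for the moment, N m; "grip_width": finger opening in mm.
Only numpy, scipy, OpenCV 4.12 (cv2) and the standard library are available. Lean on these libraries where they do the work, as an engineer would, in place of code of your own. Each camera call takes 0.05 s, during which the arm holds its last target. There are 200 camera calls.

## Working session

There is one attempt and no reset: what is moved stays moved. The work goes in short steps, Python scripts to look and compute and a tool call to move; the robot and the scene stay as the last step left them, time stands still between calls to the robot, and variables do not carry over. Pictures are saved under pics/ and viewed, on a budget of 10 in all, crops included, one or two more only if the job needs it, and the job is handed in when it is done.

Besides the shell and the picture viewer there is one more tool, called as name(argument=value, ...), one argument or row to a line, values as JSON. drive_tool: Moves the arm, as the interface text tells. Its arguments: {"type":"object","properties":{"increments":{"type":"array","items":{"type":"object","properties":{"xyz":{"type":"array","items":{"type":"number"}},"angular":{"type":"array","items":{"type":"number"}},"gripper":{"type":"number"}}}},"newtons":{"type":"number"}},"required":["increments"]}

```bash
mkdir -p pics
cat > h.py <<'E'
import numpy as np, cv2
from station import robot, optics
from scipy.spatial.transform import Rotation as R
def snap(n,f):
    c=optics.capture(n); cv2.imwrite('pics/'+f,c['image'][:,:,::-1]); 
    np.savez('pics/'+f[:-4],**{k:np.array(v) for k,v in c.items()}); return c
def ray(f,u,v,z):
    c=np.load('pics/'+f+'.npz'); Rm=cv2.Rodrigues(c['rvec'])[0]; t=c['tvec'].reshape(3)
    o=-Rm.T@t; d=Rm.T@np.linalg.inv(c['intrinsics'])@[u,v,1]
    return o+d*(z-o[2])/d[2]
def proj(f,p):
    c=np.load('pics/'+f+'.npz')
    return cv2.projectPoints(np.array(p,float).reshape(-1,3),c['rvec'],c['tvec'],c['intrinsics'],None)[0].reshape(-1,2)
E
python3 - <<'E'
from h import *
snap('scene','s0.png');snap('top','t0.png');s=robot.observe();print(s)
a=cv2.imread('pics/s0.png');b=cv2.imread('pics/t0.png')
E
```

```text
{'time_s': 0.1, 'joints': array([-1.37156564e+00,  3.13927553e-01,  4.51256000e-02,  1.30358700e+00,
        1.62441487e-05,  1.43119886e+00]), 'joint_vel': array([ 0.00081592, -0.00076109,  0.00237876,  0.0018163 , -0.00119348,
        0.00022223]), 'tau': array([ 2.03601645e-03, -4.81724095e+01,  2.99244064e+01,  1.27310501e-02,
       -1.39054205e-04, -1.33612023e-06]), 'tcp_pos': array([ 191.03020548, -541.88123277,  230.51024761]), 'eef_rot': array([ 9.85683414e-01,  1.68604785e-01, -1.56214374e-05, -7.96203291e-04]), 'contact_force': array([-0.37413014,  0.08083497,  0.23429113]), 'ft_torque': array([ 0.05425946, -0.03008474,  0.00705034]), 'grip_width': 85.47110068208968}
```

View pics/t0.png

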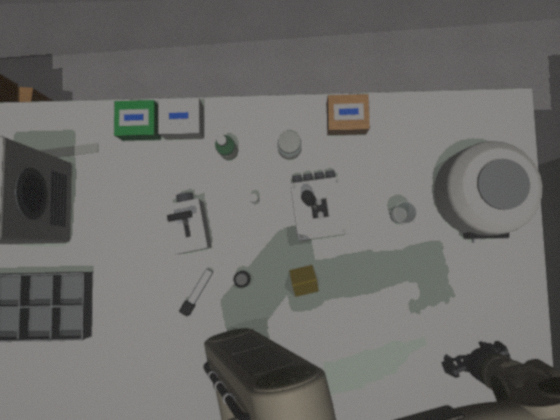

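View pics/s0.png

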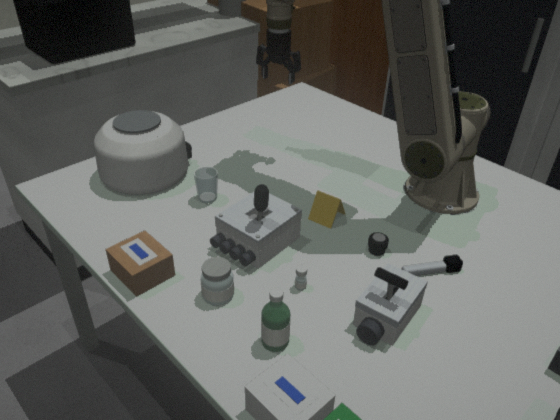

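Top view: the valve is at about (318,208) with its grip at about (308,198), and the damper is at (188,225). The marker is behind the valve at (304,281). I'll enlarge both views of the valve next.

Run:
```python
from h import *
a=cv2.imread('pics/t0.png')[165:255,275:365];b=cv2.imread('pics/s0.png')[170:280,200:310]
a=cv2.resize(a,(400,400),interpolation=2);b=cv2.resize(b,(400,400),interpolation=2)
cv2.imwrite('pics/c0.png',cv2.convertScaleAbs(np.hstack([a,b]),alpha=1.3))
for u,v in [(292,182),(338,178),(346,233),(300,240)]: print(ray('t0',u,v,94))
```

```text
[ 652.8253995  -122.81715216   94.        ]
[ 661.51862568 -258.81338865   94.        ]
[ 498.87428069 -276.92202711   94.        ]
[ 481.37615769 -142.35404601   94.        ]
```

View pics/c0.png

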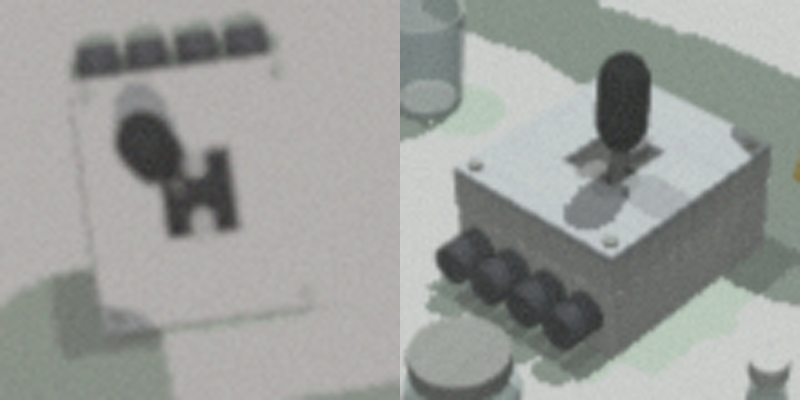

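Run:
```python
from h import *
from scipy.optimize import least_squares
k=90/400
P=lambda x,y:(275+x*k-.4,165+y*k-.4)
f=lambda x,y,z:ray('t0',*P(x,y),z)[:2]
for n,q in dict(FL=(72,84),FR=(272,72),BR=(310,305),BL=(103,333)).items(): print(n,f(*q,94))
for n,q in dict(RF=(218,150),RB=(233,228),LB=(180,234)).items(): print(n,f(*q,94))
mod=[(85,75),(85,-75),(-85,-75),(-85,75),(28,-16),(-28,-16),(-28,16)]
pix=np.array([P(*q) for q in [(72,84),(272,72),(310,305),(103,333),(218,150),(233,228),(180,234)]])
def res(p):
    c,s=np.cos(p[2]),np.sin(p[2]); w=[(p[0]+c*a-s*b,p[1]+s*a+c*b,94) for a,b in mod]
    return (proj('t0',w)-pix).ravel()
r=least_squares(res,[575,-200,0.1],loss='soft_l1');print(r.x,res(r.x).round(1))
x,y,w=r.x;c,s=np.cos(w),np.sin(w)
def tip(fa,ac,L):
    d=np.array([np.sin(fa),-np.sin(ac),0]);d[2]=np.sqrt(1-d@d)
    d*=L;return [x+c*d[0]-s*d[1],y+s*d[0]+c*d[1],10+d[2]]
for fa in(0,.1,.2,.25):
    print(fa,[((proj('t0',tip(fa,-.2,L))[0]-[275,165])/k).round() for L in (125,165,203)],[((proj('s0',tip(fa,-.2,L))[0]-[200,170])*400/110).round() for L in (125,165,203)],np.round(tip(fa,-.2,165)))
```

```text
FL [ 648.43519986 -119.17407046]
FR [ 653.32706175 -252.07131725]
BR [ 498.32287259 -272.09962886]
BL [ 482.89758703 -135.89767212]
RF [ 602.05957176 -214.78021336]
RB [ 550.10415394 -223.15646119]
LB [ 546.91944026 -188.15991696]
[ 5.73969043e+02 -2.00822711e+02  1.04633058e-01] [-0.6 -0.7  4.8 -4.5  4.2  0.3 -0.3  0.5 -0.3 -0.5 -1.2  0.8 -0.1  0.8]
0 [array([161., 190.]), array([151., 186.]), array([141., 181.])] [array([236., 120.]), array([245.,  78.]), array([254.,  36.])] [ 571. -168.  172.]
0.1 [array([159., 171.]), array([148., 160.]), array([136., 148.])] [array([224., 129.]), array([228.,  89.]), array([233.,  49.])] [ 587. -167.  171.]
0.2 [array([156., 152.]), array([144., 134.]), array([132., 116.])] [array([212., 139.]), array([212., 102.]), array([212.,  66.])] [ 603. -165.  168.]
0.25 [array([155., 143.]), array([142., 122.]), array([130., 101.])] [array([205., 144.]), array([204., 110.]), array([202.,  75.])] [ 611. -164.  166.]
```

The lever starts in the left leg, leaning forward by about 0.14. The gate centre is at about (576,-202) mm with yaw 0.105, which puts the grip at about (594,-166,171). I'll close the fingers, align the tool to the box and approach from high up to the forward side of the grip.

drive_tool(
  increments=[
    {"xyz":[2,-0.7,-2.5],"angular":[0,0,0.117],"gripper":255},
    {"xyz":[5,-1.9,-5],"angular":[0,0,0.234],"gripper":255},
    {"xyz":[9,-3.4,-5],"angular":[0,0,0.234],"gripper":255},
    {"xyz":[13,-4.9,-5],"angular":[0,0,0.234],"gripper":255},
    {"xyz":[17,-6.4,-5],"angular":[0,0,0.234],"gripper":255},
  ],
  newtons=20,
)

```text
time_s: 0.6
tcp_pos: [331.0, -424.4, 281.2]
eef_rot: [0.999, 0.052, -0.0, -0.0]
contact_force: [0.5, -1.0, 0.7]
grip_width: 12.4
```

drive_tool(
  increments=[
    {"xyz":[3.7,-2.5,0],"angular":[0,0,0],"gripper":255},
    {"xyz":[7.4,-5.0,0],"angular":[0,0,0],"gripper":255},
    {"xyz":[11.1,-7.5,0],"angular":[0,0,0],"gripper":255},
    {"xyz":[14.8,-10,0],"angular":[0,0,0],"gripper":255},
    {"xyz":[18,-12.1,0],"angular":[0,0,0],"gripper":255},
  ],
)

```text
time_s: 1.1
tcp_pos: [497.8, -284.4, 280.9]
eef_rot: [0.999, 0.053, -0.0, -0.0]
contact_force: [-1.8, -0.5, 0.0]
grip_width: -0.1
```

Run:
```python
from h import *
s=robot.observe();c=optics.capture('wrist')
# world->cam
T=np.eye(4);T[:3,:3]=R.from_quat(s['eef_rot']).as_matrix();T[:3,3]=s['tcp_pos']
W=np.linalg.inv(T@c['T_tool_cam'])
np.savez('pics/w0',rvec=cv2.Rodrigues(W[:3,:3])[0],tvec=W[:3,3],intrinsics=c['intrinsics'])
cv2.imwrite('pics/w0.png',c['image'][:,:,::-1]);print(s['tcp_pos'],s['grip_width'],c['T_tool_cam'],proj('w0',[594,-166,171]))
```

```text
[ 497.77473012 -284.39093202  280.8996201 ] -0.10268974472491539 [[-3.78188800e-04 -9.50597609e-01 -3.10425583e-01  7.99502920e+01]
 [ 9.99998598e-01  1.46848147e-04 -1.66797389e-03  6.40172553e-01]
 [ 1.63115741e-03 -3.10425779e-01  9.50596221e-01 -1.43845787e+02]
 [ 0.00000000e+00  0.00000000e+00  0.00000000e+00  1.00000000e+00]] [[114.25879603  46.91074976]]
```

View pics/w0.png

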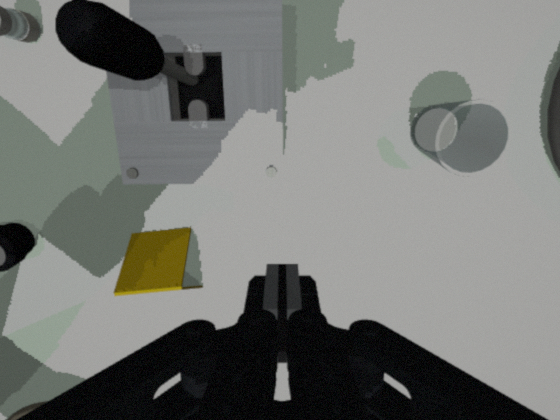

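The box edges look parallel to the tool. The gate corners are at about (173,121), (225,120), (221,53) and (168,53), and the grip is at about (110,40) against a predicted (114,47). I'll compute a refined gate and lever from these.

Run:
```python
from h import *
q=[ray('w0',*p,94)[:2] for p in [(173,121),(225,120),(221,53),(168,53)]]
print(np.round(q,1),np.mean(q,0), [np.arctan2(*(a-b)[::-1]) for a,b in[(q[2],q[1]),(q[3],q[0])]], np.arctan2(*((q[0]-q[1])*[-1,1])))
for p in [(124,184),(271,170),(286,150)]: print(ray('w0',*p,94))
x,y=np.mean(q,0);w=.105;c,s=np.cos(w),np.sin(w)
for fa in(.05,.1,.15,.2,.25):
    o=[]
    for L in (125,165,203):
        d=np.array([np.sin(fa),np.sin(.2),0]);d[2]=np.sqrt(1-d@d);d*=L
        o.append([x+c*d[0]-s*d[1],y+s*d[0]+c*d[1],10+d[2]])
    print(fa,proj('w0',o).round().tolist(),np.round(o[1]))
```

```text
[[ 543.5 -182.1]
 [ 549.3 -228.1]
 [ 603.7 -221.7]
 [ 599.  -177.3]] [ 573.89652638 -202.30016448] [np.float64(0.11787607113866677), np.float64(0.08734220593525033)] 0.12410034642557724
[ 480.8606585  -137.01038191   94.        ]
[ 508.7224038  -273.10060878   94.        ]
[ 528.56951225 -284.92402604   94.        ]
0.05 [[152.0, 78.0], [119.0, 73.0], [76.0, 66.0]] [ 579. -169.  172.]
0.1 [[151.0, 70.0], [118.0, 59.0], [74.0, 46.0]] [ 587. -168.  171.]
0.15 [[151.0, 61.0], [117.0, 46.0], [72.0, 26.0]] [ 595. -167.  170.]
0.2 [[150.0, 52.0], [116.0, 32.0], [70.0, 6.0]] [ 603. -166.  168.]
0.25 [[150.0, 43.0], [115.0, 19.0], [69.0, -14.0]] [ 611. -165.  166.]
```

drive_tool(
  increments=[
    {"xyz":[4,-2.7,0],"angular":[0,0,0],"gripper":255},
    {"xyz":[8,-5.4,0],"angular":[0,0,0],"gripper":255},
    {"xyz":[12,-8.1,0],"angular":[0,0,0],"gripper":255},
    {"xyz":[16,-10.7,0],"angular":[0,0,0],"gripper":255},
    {"xyz":[16,-10.7,0],"angular":[0,0,0],"gripper":255},
  ],
)

```text
time_s: 1.65
tcp_pos: [647.6, -159.0, 278.8]
eef_rot: [0.998, 0.055, -0.001, -0.001]
contact_force: [0.7, -0.9, -0.5]
grip_width: -0.1
```

drive_tool(
  increments=[
    {"xyz":[0,0,3],"angular":[0,0,0],"gripper":255},
    {"xyz":[0,0,6],"angular":[0,0,0],"gripper":255},
    {"xyz":[0,0,9],"angular":[0,0,0],"gripper":255},
    {"xyz":[0,0,12],"angular":[0,0,0],"gripper":255},
    {"xyz":[0,0,12],"angular":[0,0,0],"gripper":255},
  ],
)

```text
time_s: 2.15
tcp_pos: [640.7, -162.5, 155.9]
eef_rot: [0.999, 0.052, -0.005, -0.002]
contact_force: [-0.5, 0.3, 1.0]
grip_width: -0.0
```

Run:
```python
from h import *
a=snap('scene','s1.png')['image'][100:280,140:380,::-1];cv2.imwrite('pics/s1c.png',cv2.resize(a,(800,600),interpolation=2))
s=robot.observe();d=s['tcp_pos'][:2]-[574,-202];w=.105;print(s['tcp_pos'],d@[np.cos(w),np.sin(w)],d@[-np.sin(w),np.cos(w)])
```

```text
[ 642.17290996 -163.00749508  158.8935902 ] 71.88414598183502 31.6327464596482
```

View pics/s1c.png

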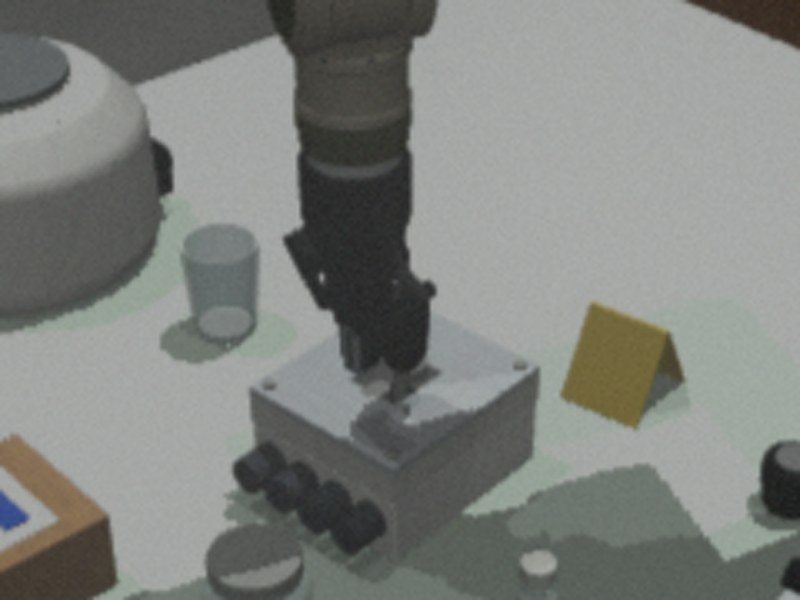

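Run:
```python
from h import *
print((proj('s1',[[642,-163,159],[595,-167,170],[600,-165,200]])-[140,100])*800/240)
```

```text
[[355.41175816 359.53387913]
 [400.68672154 319.71413126]
 [397.24408693 289.2774602 ]]
```

Finger and grip both appear where expected. I'll push the lever back now, with fingertip target about 30 mm ahead of the gate centre.

drive_tool(
  increments=[
    {"xyz":[-0.9,0,0],"angular":[0,0,0],"gripper":255},
    {"xyz":[-1.8,0,0],"angular":[0,0,0],"gripper":255},
    {"xyz":[-2.6,0,0],"angular":[0,0,0],"gripper":255},
    {"xyz":[-3.4,0,0],"angular":[0,0,0],"gripper":255},
    {"xyz":[-4.1,0,0],"angular":[0,0,0],"gripper":255},
  ],
)

```text
time_s: 2.7
tcp_pos: [606.5, -168.2, 166.6]
eef_rot: [0.999, 0.053, 0.005, 0.002]
contact_force: [2.4, 2.9, 13.3]
grip_width: 0.0
```

drive_tool(
  increments=[
    {"xyz":[0,0,0],"angular":[0,0,0],"gripper":255},
    {"xyz":[0,0,0],"angular":[0,0,0],"gripper":255},
  ],
)

```text
time_s: 2.9
tcp_pos: [606.1, -168.2, 166.6]
eef_rot: [0.999, 0.052, 0.005, 0.002]
contact_force: [1.5, 3.1, 11.7]
grip_width: 0.2
```

Run:
```python
from h import *
a=snap('top','t2.png')['image'][165:255,275:365,::-1];b=snap('scene','s2.png')['image'][140:280,190:330,::-1]
a=cv2.resize(a,(400,400),interpolation=2);b=cv2.resize(b,(400,400),interpolation=2)
cv2.imwrite('pics/c2.png',cv2.convertScaleAbs(np.hstack([a,b]),alpha=1.5))
s=robot.observe();d=s['tcp_pos'][:2]-[574,-202];w=.105;print(s['tcp_pos'],s['contact_force'],d@[np.cos(w),np.sin(w)],d@[-np.sin(w),np.cos(w)])
c,sn=np.cos(w),np.sin(w)
for fa in(-.05,0,.05,.15):
    o=[]
    for L in (84,125,165,203):
        q=np.array([np.sin(fa),np.sin(.2),0]);q[2]=np.sqrt(1-q@q);q*=L
        o.append([574+c*q[0]-sn*q[1],-202+sn*q[0]+c*q[1],10+q[2]])
    print(fa,((proj('s2',o)-[190,140])*400/140).round().tolist())
```

```text
[ 606.14897686 -168.12420158  166.56930886] [ 1.35600009  1.07690499 12.3934155 ] 35.522344907656326 30.319786340577753
-0.05 [[209.0, 210.0], [218.0, 177.0], [226.0, 142.0], [235.0, 109.0]]
0 [[206.0, 212.0], [213.0, 179.0], [220.0, 146.0], [227.0, 113.0]]
0.05 [[203.0, 214.0], [208.0, 183.0], [214.0, 150.0], [219.0, 118.0]]
0.15 [[197.0, 219.0], [199.0, 190.0], [201.0, 160.0], [203.0, 130.0]]
```

View pics/c2.png

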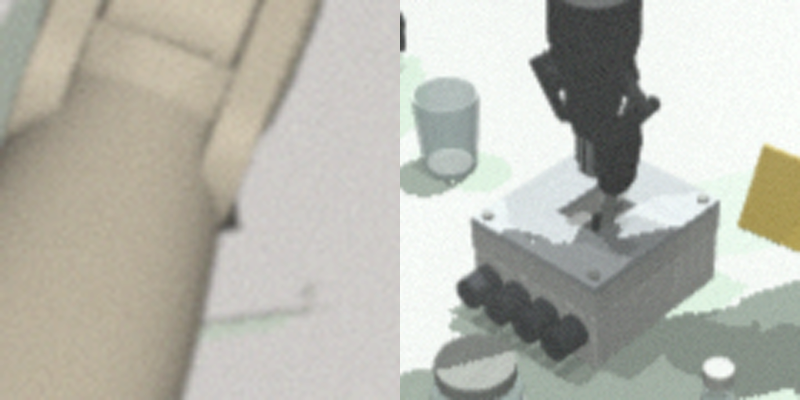

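Right panel: the fingertip is at about (587,165) and the bottom of the grip at about (615,190), so the lever is near mid-gate. The 12 N upward force suggests the gripper's underside is riding on top of the grip, so I'll raise the tool.

drive_tool(
  increments=[
    {"xyz":[0.3,0,-0.6],"angular":[0,0,0],"gripper":255},
    {"xyz":[0.6,0,-1.2],"angular":[0,0,0],"gripper":255},
    {"xyz":[0.6,0,-2],"angular":[0,0,0],"gripper":255},
    {"xyz":[0.6,0,-2.5],"angular":[0,0,0],"gripper":255},
    {"xyz":[0.6,0,-2.5],"angular":[0,0,0],"gripper":255},
  ],
)

```text
time_s: 3.5
tcp_pos: [609.9, -167.1, 187.2]
eef_rot: [0.999, 0.052, 0.001, 0.0]
contact_force: [0.5, -1.3, 0.3]
grip_width: -0.2
```

drive_tool(
  increments=[
    {"xyz":[-0.2,-0.1,0.3],"angular":[0,0,0],"gripper":255},
    {"xyz":[-0.4,-0.1,0.5],"angular":[0,0,0],"gripper":255},
    {"xyz":[-0.7,-0.1,0.5],"angular":[0,0,0],"gripper":255},
    {"xyz":[-1.0,-0.1,0.5],"angular":[0,0,0],"gripper":255},
    {"xyz":[-1.0,-0.1,0.5],"angular":[0,0,0],"gripper":255},
  ],
)

```text
time_s: 4.0
tcp_pos: [599.1, -166.9, 181.1]
eef_rot: [0.999, 0.052, -0.0, -0.0]
contact_force: [1.3, -0.1, -0.7]
grip_width: 0.1
```

drive_tool(
  increments=[
    {"xyz":[1,0,0],"angular":[0,0,0],"gripper":255},
    {"xyz":[2.5,0,-3],"angular":[0,0,0],"gripper":255},
    {"xyz":[2.5,-2,-6],"angular":[0,0,0],"gripper":255},
    {"xyz":[2.5,-6,-9],"angular":[0,0,0],"gripper":255},
    {"xyz":[-1,-9,-9],"angular":[0,0,0],"gripper":255},
  ],
)

```text
time_s: 4.5
tcp_pos: [585.5, -77.9, 275.3]
eef_rot: [0.999, 0.053, 0.005, 0.001]
contact_force: [0.8, -0.0, 0.5]
grip_width: 0.2
```

drive_tool(
  increments=[
    {"xyz":[-4,0,0],"angular":[0,0,0],"gripper":255},
    {"xyz":[-8,0,0],"angular":[0,0,0],"gripper":255},
    {"xyz":[-11,1,0],"angular":[0,0,0],"gripper":255},
    {"xyz":[-11,1,0],"angular":[0,0,0],"gripper":255},
  ],
)

```text
time_s: 4.9
tcp_pos: [469.2, -100.0, 272.1]
eef_rot: [0.999, 0.052, -0.0, 0.0]
contact_force: [0.2, -0.6, 0.2]
grip_width: 0.3
```

```bash
cat >> h.py <<'E'
def box(p):
    d=np.array(p)[:2]-[574,-202];w=.105;return d@[np.cos(w),np.sin(w)],d@[-np.sin(w),np.cos(w)]
def lever(f,ac):
  c,s=np.cos(.105),np.sin(.105)
  for fa in(-.1,-.05,0,.05,.1,.2,.25):
    o=[]
    for L in (125,165,203):
        q=np.array([np.sin(fa),-np.sin(ac),0]);q[2]=np.sqrt(1-q@q);q*=L
        o.append([574+c*q[0]-s*q[1],-202+s*q[0]+c*q[1],10+q[2]])
    print(fa,proj(f,o).round().tolist())
def wrist(f):
    s=robot.observe();c=optics.capture('wrist')
    T=np.eye(4);T[:3,:3]=R.from_quat(s['eef_rot']).as_matrix();T[:3,3]=s['tcp_pos'];W=np.linalg.inv(T@c['T_tool_cam'])
    np.savez('pics/'+f,rvec=cv2.Rodrigues(W[:3,:3])[0],tvec=W[:3,3],intrinsics=c['intrinsics'])
    cv2.imwrite('pics/'+f+'.png',c['image'][:,:,::-1]);print(s['tcp_pos'],box(s['tcp_pos']))
E
python3 - <<'E'
from h import *
wrist('w3');lever('w3',-.2)
E
```

```text
[ 469.21066158 -100.03292901  272.07874238] (np.float64(-93.52533768614958), np.float64(112.38816762354156))
-0.1 [[399.0, 91.0], [404.0, 97.0], [412.0, 105.0]]
-0.05 [[400.0, 82.0], [406.0, 84.0], [414.0, 86.0]]
0 [[401.0, 73.0], [408.0, 70.0], [416.0, 66.0]]
0.05 [[402.0, 64.0], [409.0, 56.0], [418.0, 45.0]]
0.1 [[402.0, 55.0], [410.0, 41.0], [420.0, 24.0]]
0.2 [[403.0, 36.0], [411.0, 13.0], [423.0, -19.0]]
0.25 [[403.0, 27.0], [412.0, -1.0], [423.0, -40.0]]
```

View pics/w3.png

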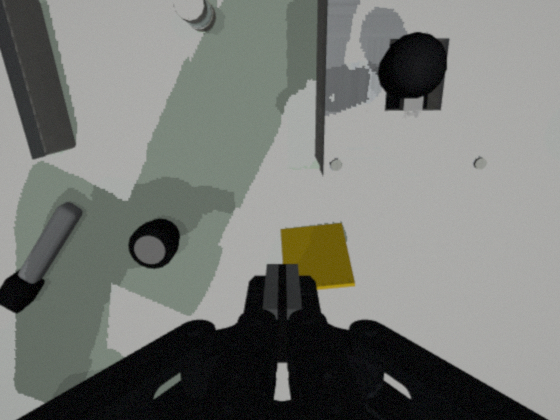

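The grip is at (412,66), so fore-aft is about 0.01 and the lever is in line with the cross slot. For the sideways push I'll turn the tool a quarter turn so its narrow side faces the grip, and move to the left of the grip.

drive_tool(
  increments=[
    {"xyz":[1.5,0.5,0],"angular":[0,0,-0.14],"gripper":255},
    {"xyz":[3,1,0],"angular":[0,0,-0.28],"gripper":255},
    {"xyz":[4.5,1.5,0],"angular":[0,0,-0.42],"gripper":255},
    {"xyz":[7,2.2,0],"angular":[0,0,-0.56],"gripper":255},
    {"xyz":[9.5,3,0],"angular":[0,0,-0.7],"gripper":255},
  ],
)

```text
time_s: 5.45
tcp_pos: [571.8, -119.7, 271.1]
eef_rot: [0.919, 0.394, 0.0, 0.0]
contact_force: [-0.1, 0.1, -0.0]
grip_width: -0.3
```

drive_tool(
  increments=[
    {"xyz":[0,0,0],"angular":[0,0,-0.14],"gripper":255},
    {"xyz":[0,0,0],"angular":[0,0,-0.28],"gripper":255},
    {"xyz":[0,0,0],"angular":[0,0,-0.42],"gripper":255},
    {"xyz":[0,0,0],"angular":[0,0,-0.56],"gripper":255},
    {"xyz":[0,0,0],"angular":[0,0,-0.7],"gripper":255},
  ],
)

```text
time_s: 5.95
tcp_pos: [571.1, -119.6, 270.7]
eef_rot: [0.728, 0.686, 0.0, -0.0]
contact_force: [-0.5, 0.8, 0.4]
grip_width: 0.0
```

drive_tool(
  increments=[
    {"xyz":[0,0,0],"angular":[0,0,-0.1],"gripper":255},
    {"xyz":[0,0,0],"angular":[0,0,-0.17],"gripper":255},
    {"xyz":[0,0,0],"angular":[0,0,-0.17],"gripper":255},
  ],
)

```text
time_s: 6.25
tcp_pos: [570.9, -119.6, 270.8]
eef_rot: [0.669, 0.743, 0.0, -0.0]
contact_force: [-1.0, -0.4, 0.1]
grip_width: -0.2
```

Run:
```python
from h import *
s=robot.observe();print(s['tcp_pos'],box(s['tcp_pos']),s['joints'].round(2),R.from_quat(s['eef_rot']).as_matrix().round(3))
```

```text
[ 570.87679017 -119.56692262  270.75314481] (np.float64(5.53356850510624), np.float64(82.30641715643607)) [-0.34  0.32  0.16  1.4   0.    1.12] [[-0.104  0.995 -0.   ]
 [ 0.995  0.104  0.   ]
 [ 0.    -0.    -1.   ]]
```

drive_tool(
  increments=[
    {"xyz":[0,-0.3,3],"angular":[0,0,0],"gripper":255},
    {"xyz":[0,-0.3,6],"angular":[0,0,0],"gripper":255},
    {"xyz":[0,-0.3,9],"angular":[0,0,0],"gripper":255},
    {"xyz":[0,-0.3,9],"angular":[0,0,0],"gripper":255},
  ],
)

```text
time_s: 6.65
tcp_pos: [564.5, -119.0, 176.8]
eef_rot: [0.67, 0.742, -0.002, -0.004]
contact_force: [-0.8, 0.9, -0.3]
grip_width: 0.0
```

drive_tool(
  increments=[
    {"xyz":[-1,0,0],"angular":[0,0,0],"gripper":255},
    {"xyz":[-2,0,0],"angular":[0,0,0],"gripper":255},
    {"xyz":[-2.8,0,0],"angular":[0,0,0],"gripper":255},
    {"xyz":[-3.6,0,0],"angular":[0,0,0],"gripper":255},
    {"xyz":[-4.4,0,0],"angular":[0,0,0],"gripper":255},
  ],
)

```text
time_s: 7.15
tcp_pos: [571.7, -164.8, 182.4]
eef_rot: [0.67, 0.743, 0.0, 0.001]
contact_force: [0.1, 2.8, 1.7]
grip_width: -0.3
```

drive_tool(
  increments=[
    {"xyz":[-0.8,0,0],"angular":[0,0,0],"gripper":255},
    {"xyz":[-1.6,0,0],"angular":[0,0,0],"gripper":255},
    {"xyz":[-2.4,0,0],"angular":[0,0,0],"gripper":255},
    {"xyz":[-3.2,0,0],"angular":[0,0,0],"gripper":255},
    {"xyz":[-3.8,0,0],"angular":[0,0,0],"gripper":255},
  ],
)

```text
time_s: 7.65
tcp_pos: [575.0, -202.5, 181.1]
eef_rot: [0.67, 0.743, -0.0, -0.0]
contact_force: [0.9, 2.5, 0.1]
grip_width: -0.1
```

Run:
```python
from h import *
s=robot.observe();print(s['tcp_pos'],box(s['tcp_pos']),s['contact_force'])
```

```text
[ 575.04897435 -202.45464656  181.09784251] (np.float64(0.9955469751428999), np.float64(-0.5620826549523713)) [0.94751592 2.52291644 0.11863218]
```

drive_tool(
  increments=[
    {"xyz":[-0.2,0,0],"angular":[0,0,0],"gripper":255},
    {"xyz":[-0.4,0,0],"angular":[0,0,0],"gripper":255},
    {"xyz":[-0.4,0,0],"angular":[0,0,0],"gripper":255},
  ],
)

```text
time_s: 7.95
tcp_pos: [575.3, -205.7, 181.0]
eef_rot: [0.669, 0.743, -0.0, -0.0]
contact_force: [1.2, 2.6, -0.1]
grip_width: -0.2
```

drive_tool(
  increments=[
    {"xyz":[-0.2,0,0],"angular":[0,0,0],"gripper":255},
    {"xyz":[-0.3,0,0],"angular":[0,0,0],"gripper":255},
    {"xyz":[-0.3,0,0],"angular":[0,0,0],"gripper":255},
  ],
)

```text
time_s: 8.25
tcp_pos: [575.6, -208.5, 181.1]
eef_rot: [0.669, 0.743, -0.0, -0.0]
contact_force: [-0.1, 2.4, -1.0]
grip_width: -0.2
```

drive_tool(
  increments=[
    {"xyz":[-0.2,0,0],"angular":[0,0,0],"gripper":255},
    {"xyz":[-0.3,0,0],"angular":[0,0,0],"gripper":255},
    {"xyz":[-0.3,0,0],"angular":[0,0,0],"gripper":255},
  ],
)

```text
time_s: 8.55
tcp_pos: [576.0, -211.7, 181.2]
eef_rot: [0.669, 0.743, -0.0, -0.0]
contact_force: [0.1, 2.1, -0.4]
grip_width: -0.1
```

drive_tool(
  increments=[
    {"xyz":[1,0,0],"angular":[0,0,0],"gripper":255},
    {"xyz":[3,0,-3],"angular":[0,0,0],"gripper":255},
    {"xyz":[3,-2,-7],"angular":[0,0,0],"gripper":255},
    {"xyz":[3,-6,-9],"angular":[0,0,0],"gripper":255},
    {"xyz":[2,-10,-9],"angular":[0,0,0],"gripper":255},
  ],
)

```text
time_s: 9.05
tcp_pos: [475.4, -202.2, 275.2]
eef_rot: [0.668, 0.744, 0.0, 0.004]
contact_force: [-0.2, -0.1, 0.1]
grip_width: 0.2
```

drive_tool(
  increments=[
    {"xyz":[-2,0,0],"angular":[0,0,0.14],"gripper":255},
    {"xyz":[-4,0,0],"angular":[0,0,0.28],"gripper":255},
    {"xyz":[-4.5,0,0],"angular":[0,0,0.42],"gripper":255},
    {"xyz":[-4.5,0,0],"angular":[0,0,0.56],"gripper":255},
    {"xyz":[-4.5,0,0],"angular":[0,0,0.7],"gripper":255},
  ],
)

```text
time_s: 9.55
tcp_pos: [479.2, -247.4, 271.7]
eef_rot: [0.885, 0.465, -0.0, 0.001]
contact_force: [-0.1, -0.5, 0.1]
grip_width: 0.0
```

drive_tool(
  increments=[
    {"xyz":[0,0,0],"angular":[0,0,0.14],"gripper":255},
    {"xyz":[0,0,0],"angular":[0,0,0.28],"gripper":255},
    {"xyz":[0,0,0],"angular":[0,0,0.42],"gripper":255},
    {"xyz":[0,0,0],"angular":[0,0,0.56],"gripper":255},
    {"xyz":[0,0,0],"angular":[0,0,0.7],"gripper":255},
  ],
)

```text
time_s: 10.05
tcp_pos: [479.3, -246.9, 271.8]
eef_rot: [0.991, 0.134, 0.0, 0.001]
contact_force: [0.6, 0.2, -0.3]
grip_width: -0.0
```

drive_tool(
  increments=[
    {"xyz":[0,0,0],"angular":[0,0,0.1],"gripper":255},
    {"xyz":[0,0,0],"angular":[0,0,0.17],"gripper":255},
    {"xyz":[0,0,0],"angular":[0,0,0.17],"gripper":255},
  ],
)

```text
time_s: 10.35
tcp_pos: [479.3, -246.9, 271.8]
eef_rot: [0.999, 0.052, 0.0, 0.001]
contact_force: [0.6, 0.3, 0.0]
grip_width: 0.1
```

Run:
```python
from h import *
wrist('w4');lever('w4',.2);lever('w4',.17);print(robot.observe()['joints'].round(2))
```

```text
[ 479.28984409 -246.89617497  271.75394634] (np.float64(-98.89398665544118), np.float64(-34.7226088030258))
-0.1 [[268.0, 84.0], [278.0, 89.0], [291.0, 96.0]]
-0.05 [[268.0, 75.0], [278.0, 75.0], [291.0, 76.0]]
0 [[268.0, 66.0], [278.0, 61.0], [292.0, 55.0]]
0.05 [[268.0, 57.0], [278.0, 47.0], [292.0, 34.0]]
0.1 [[267.0, 47.0], [278.0, 32.0], [292.0, 13.0]]
0.2 [[267.0, 29.0], [278.0, 3.0], [292.0, -31.0]]
0.25 [[267.0, 19.0], [278.0, -11.0], [292.0, -52.0]]
-0.1 [[263.0, 84.0], [270.0, 89.0], [280.0, 96.0]]
-0.05 [[263.0, 75.0], [270.0, 75.0], [280.0, 76.0]]
0 [[263.0, 66.0], [270.0, 61.0], [280.0, 55.0]]
0.05 [[262.0, 56.0], [270.0, 47.0], [280.0, 34.0]]
0.1 [[262.0, 47.0], [270.0, 32.0], [280.0, 12.0]]
0.2 [[262.0, 28.0], [270.0, 3.0], [280.0, -31.0]]
0.25 [[262.0, 19.0], [270.0, -11.0], [280.0, -53.0]]
[-0.62  0.23  0.04  1.37 -0.    2.41]
```

View pics/w4.png

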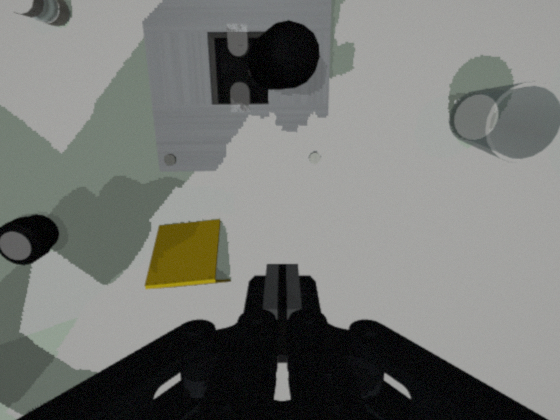

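The grip is at (283,54), so across is about +0.21 and fore-aft about 0.02: it's in line with the right leg. Next I'll descend behind it and push it forward.

drive_tool(
  increments=[
    {"xyz":[2,0,2],"angular":[0,0,0],"gripper":255},
    {"xyz":[3.9,0,5],"angular":[0,0,0],"gripper":255},
    {"xyz":[3.9,0,9],"angular":[0,0,0],"gripper":255},
    {"xyz":[3.9,0,9],"angular":[0,0,0],"gripper":255},
  ],
)

```text
time_s: 10.8
tcp_pos: [514.9, -240.5, 175.9]
eef_rot: [0.999, 0.053, -0.004, -0.003]
contact_force: [-0.1, 0.0, -0.7]
grip_width: 0.3
```

drive_tool(
  increments=[
    {"xyz":[1.2,0,0],"angular":[0,0,0],"gripper":255},
    {"xyz":[2.4,0,0],"angular":[0,0,0],"gripper":255},
    {"xyz":[3.4,0,0],"angular":[0,0,0],"gripper":255},
    {"xyz":[4.3,0,0],"angular":[0,0,0],"gripper":255},
    {"xyz":[5.2,0,0],"angular":[0,0,0],"gripper":255},
  ],
)

```text
time_s: 11.3
tcp_pos: [570.9, -237.6, 182.4]
eef_rot: [0.999, 0.052, 0.001, 0.001]
contact_force: [-2.0, -1.6, 1.8]
grip_width: 0.1
```

drive_tool(
  increments=[
    {"xyz":[0.7,0,0],"angular":[0,0,0],"gripper":255},
    {"xyz":[1.4,0,0],"angular":[0,0,0],"gripper":255},
    {"xyz":[2,0,0],"angular":[0,0,0],"gripper":255},
    {"xyz":[2,0,0],"angular":[0,0,0],"gripper":255},
  ],
)

```text
time_s: 11.7
tcp_pos: [590.3, -235.0, 180.8]
eef_rot: [0.999, 0.053, -0.0, -0.0]
contact_force: [-0.5, -0.2, 0.7]
grip_width: -0.3
```

Run:
```python
from h import *
s=robot.observe();print(s['tcp_pos'],box(s['tcp_pos']),s['contact_force'])
```

```text
[ 590.28197659 -235.01134601  180.83896132] (np.float64(12.732478909490883), np.float64(-34.536005965262895)) [-0.50591204 -0.23838783  0.67294742]
```

drive_tool(
  increments=[
    {"xyz":[0.2,0,0],"angular":[0,0,0],"gripper":255},
    {"xyz":[0.4,0,0],"angular":[0,0,0],"gripper":255},
    {"xyz":[0.4,0,0],"angular":[0,0,0],"gripper":255},
  ],
)

```text
time_s: 12.0
tcp_pos: [593.4, -234.7, 181.0]
eef_rot: [0.999, 0.052, -0.0, -0.0]
contact_force: [-1.6, 0.3, -0.4]
grip_width: -0.0
```

drive_tool(
  increments=[
    {"xyz":[0.2,0,0],"angular":[0,0,0],"gripper":255},
    {"xyz":[0.3,0,0],"angular":[0,0,0],"gripper":255},
    {"xyz":[0.3,0,0],"angular":[0,0,0],"gripper":255},
  ],
)

```text
time_s: 12.3
tcp_pos: [596.0, -234.4, 181.1]
eef_rot: [0.999, 0.052, -0.001, -0.0]
contact_force: [-3.5, -0.8, 0.8]
grip_width: 0.0
```

drive_tool(
  increments=[
    {"xyz":[0.2,0,0],"angular":[0,0,0],"gripper":255},
    {"xyz":[0.3,0,0],"angular":[0,0,0],"gripper":255},
    {"xyz":[0.3,0,0],"angular":[0,0,0],"gripper":255},
  ],
)

```text
time_s: 12.6
tcp_pos: [598.2, -234.1, 180.7]
eef_rot: [0.999, 0.052, -0.002, -0.0]
contact_force: [-6.1, -0.3, -0.0]
grip_width: -0.1
```

drive_tool(
  increments=[
    {"xyz":[0.2,0,0],"angular":[0,0,0],"gripper":255},
    {"xyz":[0.3,0,0],"angular":[0,0,0],"gripper":255},
    {"xyz":[0.3,0,0],"angular":[0,0,0],"gripper":255},
  ],
)

```text
time_s: 12.9
tcp_pos: [600.2, -233.8, 180.4]
eef_rot: [0.999, 0.052, -0.003, -0.0]
contact_force: [-9.5, -0.4, 0.3]
grip_width: 0.0
```

The force climbs past the 2–4 N friction level, so the lever is at its end stop. I'll back off and check.

drive_tool(
  increments=[
    {"xyz":[-1.5,0,0],"angular":[0,0,0],"gripper":255},
    {"xyz":[-4,0,-1],"angular":[0,0,0],"gripper":255},
    {"xyz":[-7.5,0,-5],"angular":[0,0,0],"gripper":255},
    {"xyz":[-11,0,-9],"angular":[0,0,0],"gripper":255},
    {"xyz":[-11,0,-9],"angular":[0,0,0],"gripper":255},
  ],
)

```text
time_s: 13.4
tcp_pos: [493.3, -246.8, 277.5]
eef_rot: [0.999, 0.052, 0.004, 0.003]
contact_force: [0.6, -0.0, 0.2]
grip_width: 0.2
```

drive_tool(
  increments=[
    {"xyz":[-2,4,-1],"angular":[0,0,0],"gripper":255},
    {"xyz":[-4,8,-2],"angular":[0,0,0],"gripper":255},
    {"xyz":[-6,12,-2],"angular":[0,0,0],"gripper":255},
    {"xyz":[-8,16,-2],"angular":[0,0,0],"gripper":255},
    {"xyz":[-8,16,-2],"angular":[0,0,0],"gripper":255},
  ],
)

```text
time_s: 13.9
tcp_pos: [429.4, -418.3, 290.4]
eef_rot: [0.999, 0.05, 0.001, 0.001]
contact_force: [0.4, -0.0, -0.4]
grip_width: 0.0
```

Run:
```python
from h import *
a=snap('top','t5.png')['image'][165:255,275:365,::-1];b=snap('scene','s5.png')['image'][140:280,190:330,::-1]
a=cv2.resize(a,(400,400),interpolation=2);b=cv2.resize(b,(400,400),interpolation=2)
cv2.imwrite('pics/c5.png',cv2.convertScaleAbs(np.hstack([a,b]),alpha=1.3))
w,c,s=.105,np.cos(.105),np.sin(.105)
for fa in(.15,.2,.25):
    o=[]
    for L in (125,165,203):
        q=np.array([np.sin(fa),-np.sin(.2),0]);q[2]=np.sqrt(1-q@q);q*=L
        o.append([574+c*q[0]-s*q[1],-202+s*q[0]+c*q[1],10+q[2]])
    print(fa,((proj('t5',o)-[275,165])*400/90).round().tolist(),((proj('s5',o)-[190,140])*400/140+[400,0]).round().tolist())
d=cv2.absdiff(cv2.imread('pics/s0.png'),cv2.imread('pics/s5.png')).max(2)
print(robot.observe()['contact_force'],robot.observe()['tcp_pos'])
for n,(x,y) in dict(marker=(326,208),loupe=(378,242),torch=(430,267),vial=(301,278),damper=(390,285),jar=(217,280),reagent=(276,320),beaker=(206,185)).items(): print(n,d[y-20:y+20,x-20:x+20].mean().round(1))
```

```text
0.15 [[236.0, 152.0], [252.0, 134.0], [269.0, 115.0]] [[558.0, 168.0], [545.0, 131.0], [533.0, 95.0]]
0.2 [[235.0, 143.0], [250.0, 121.0], [266.0, 99.0]] [[553.0, 172.0], [539.0, 136.0], [525.0, 101.0]]
0.25 [[233.0, 134.0], [248.0, 109.0], [263.0, 84.0]] [[548.0, 176.0], [532.0, 142.0], [517.0, 108.0]]
[ 0.07173124  0.45368097 -0.16473414] [ 430.57147981 -414.00181911  290.7726621 ]
marker 9.0
loupe 27.4
torch 20.6
vial 11.8
damper 6.3
jar 2.9
reagent 3.1
beaker 11.0
```

View pics/c5.png

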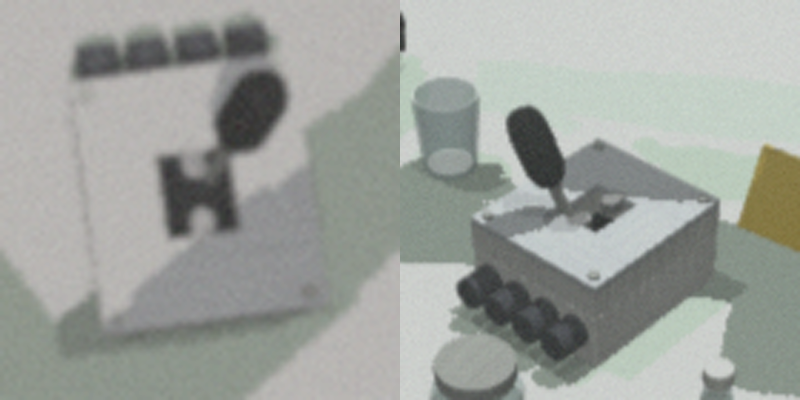

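The grip is at (252,110) in the top crop and (536,147) in the scene crop. Both match the 0.25 / right-leg prediction, so the lever is fully in third. One last look at the bystanders:

View pics/s5.png

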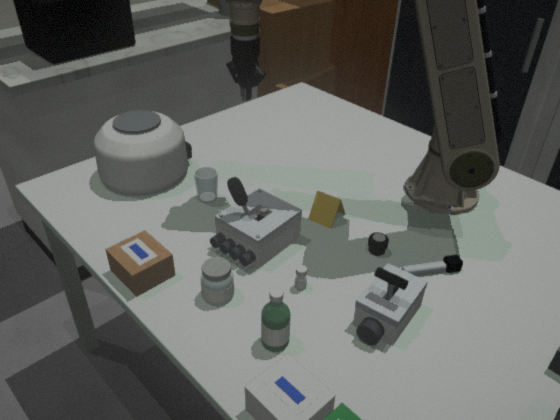

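Everything else is where it was: loupe at (378,242), torch at (455,264), damper bar at (391,277) and marker at (326,208). The arm is clear, so I'm handing in.

```bash
python3 -c "
from station import robot
print(robot.job_done())"
```

```text
the job is handed in; nothing more can be done
None
```

The valve lever is now in the third slot, right forward, and the job is handed in (about 14 s of the 64 s used). With the fingers shut, I pushed the lever back out of left-forward, then right along the cross slot, then forward until it hit the end stop.

- **Lever position:** after backing off, the grip lay within about 1–2 pixels of where a 0.25 forward, 0.20 right lean predicts in both fixed cameras. It stayed there once released.
- **End stop:** resistance rose from the 2–4 N of friction to about 9.5 N.
- **Everything else:** the damper bar and all loose items look unmoved in the final picture. A rough image difference was highest at the loupe and torch. I put that down to the arm's shadow, because their pixel positions are unchanged.
- **Unplanned contact:** during the first push the underside of the gripper rode on top of the grip with about 12 N. That is under the 40 N limit, and I raised the tool before continuing.

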